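Put the fired lids back on their jars

ROBOT

A 7-joint arm with a two-finger parallel gripper is mounted at the origin on the work surface. World frame = base frame: x ahead of the robot, y to its left, z up, the work surface at z = 0. Lengths are in m, angles in rad, forces in N, time in s.
With the tool pointing down it reaches from about 0.4 to 0.875 m from the base axis. Payload 19.3 kg.
Tool frame: the origin (TCP) lies on the centre line of the jaws, within the pads' length; the fingertips stand 14 mm ahead of it and the grasp point (between the pads) lies 5 mm behind it; x points along the fingers, y is the direction in which the jaws open and shut, and the axes are right-handed (so a half turn about x gives the same grasp; the last joint's range is limited). The gripper opens to 85 mm and grips with 20 to 120 N. Pads are 22 mm wide; open, the fingers measure 114 mm over their backs; the gripper's body (76 mm by 85 mm) begins 54 mm behind the grasp point. The pads swing forward as they close: fully open they stand 13 mm farther back than shut.
Start: joints at [1.117, 0.521, -0.036, 1.599, 0.021, 1.021, -0.113], TCP at [0.234, -0.58, 0.245] pointing down, gripper open.
Joint ranges: [-2.91, 2.91], [-0.3, 2.13], [-1.5, 1.42], [0.17, 2.43], [-1.26, 4.41], [0.16, 1.93], [-2.52, 2.52]. Speed limits (rad/s): [1.89, 1.89, 2.39, 2.39, 3.01, 3.01, 3.01].

INTERFACE

Orientations are given as [roll, pitch, yaw] about the fixed x, y, z axes, in that order (R = Rz(yaw) Ry(pitch) Rx(roll)).
In Python, from workcell import monitor, optics, bot gives the robot as it stands.
- The arm moves only by the tool arm_command, never from a script. Its arguments are lists of equal length, an entry for each row: "delta_pos": the shift along the tool's x, y, z as a fraction of full scale, a list of three; "rotation": the turn, a rotation vector about the tool's x, y, z as a fraction of full scale, a list of three. In form: {"delta_pos": [[dx, dy, dz], ...], "rotation": [[wx, wy, wz], ...]}. A call has 1 to 10 rows; each row shifts and turns the pose as measured when the row begins, along the tool's axes as they then stand; what a row does not reach is not made up. Full scale, the value 1, is 30 mm for a shift and 6 degrees for a turn. A row lasts 1/10 s, in which the tool goes at most 50 mm and 8.59 degrees, less where a joint would pass 70% of its speed; a pose out of reach is approached as far as the arm can. A call with a number of a shift or a turn outside -1 to 1 is refused whole. A call with a gripper value outside its range is refused whole. "gripper" is the closure, from -1 (fully open) to 1 (shut), so that 0 is half open, set as the call begins (left out, the last holds). The fingers move at their own pace and stop on an object; "grip_force" is the grip in N (left out, the last holds). Time passes only in rows, so rows that do not move let the fingers close. It gives the time, the measured TCP pose, the force and the opening at its end, in the units of the state.
- monitor.observe(): the state, without advancing time (a new reading comes with each control period).
- optics.grab_frame(name): name is "scene" or "top" or "wrist"; returns the picture (400x640x3 uint8, red, green, blue); there is no depth.
- optics.camera_params(name): a dict with "fx", "fy", "cx", "cy" (pixels), "origin" and "rotation" of the camera in the world. Camera axes: x right, y down, z forward; pixel columns grow to the right and rows downward; lengths in m; the calibration is good to about 2 mm. The wrist camera is an equidistant fisheye: a pixel r from the principal point sees the ray r / f radians off the axis. A picture is of the moment at which its call begins: read the wrist's pose just before it. camera_params takes no time and is no camera call; for the wrist camera it gives the pose at the moment of the call.
- bot.job_done(): hands the job in, once; it reports no verdict.
The state is a dict: "clock": time; "qpos": joint angles; "qd": joint speeds; "joint_efforts": joint torques, N m; "position": TCP position; "tool_rot": TCP orientation; "force": force on the tool from outside, world axes, zero at the start; "moment": the same for the moment, N m; "grip_width": finger opening in m.
Only numpy, scipy, OpenCV 4.12 (cv2) and the standard library are available. Lean on these libraries where they do the work, as an engineer would, in place of code of your own. Each camera call takes 0.05 s, during which the arm holds its last target. There are 200 camera calls.

TASK

Four lidded jars have come out of the glaze firing with their lids fired separately. Put every lid on the jar it was made for, the one of the same glaze colour and the same size, seated level with its flange down on the rim. Stoneware chips, so set each lid down gently, never dropping it or pressing hard, leave the jars standing where they are on the ware board, and do not disturb the rolling pin or the box of tools.

Things in the scene. Friction and masses are not known exactly. Their poses are not given: they have to be found in the camera images.
- blue_large_lid: The large blue lid: round, glazed blue, right way up on the green mat (3 mm thick), about 0.13 kg. Origin: centre of underside, z up. Clay plug 56 mm wide at height 0, tapering out to 72 mm at 14; flange 92 mm wide, 14 to 19, whose underside rests on the jar rim; dome to 26; knob 26 to 52 mm high, 24 mm wide, to grip. Seated: origin 66 mm above its jar's origin, 3 mm sideways play
- blue_small_lid: The small blue lid: round, glazed blue, right way up on the green mat (3 mm thick), about 0.07 kg. Origin: centre of underside, z up. Clay plug 32 mm wide at height 0, tapering out to 46 mm at 12; flange 64 mm wide, 12 to 17, whose underside rests on the jar rim; dome to 24; knob 24 to 50 mm high, 24 mm wide, to grip. Seated: origin 50 mm above its jar's origin, 3 mm sideways play
- brown_large_lid: The large brown lid: round, glazed orange-brown, right way up on the green mat (3 mm thick), about 0.13 kg. Origin: centre of underside, z up. Clay plug 56 mm wide at height 0, tapering out to 72 mm at 14; flange 92 mm wide, 14 to 19, whose underside rests on the jar rim; dome to 26; knob 26 to 52 mm high, 24 mm wide, to grip. Seated: origin 66 mm above its jar's origin, 3 mm sideways play
- brown_small_lid: The small brown lid: round, glazed orange-brown, right way up on the green mat (3 mm thick), about 0.07 kg. Origin: centre of underside, z up. Clay plug 32 mm wide at height 0, tapering out to 46 mm at 12; flange 64 mm wide, 12 to 17, whose underside rests on the jar rim; dome to 24; knob 24 to 50 mm high, 24 mm wide, to grip. Seated: origin 50 mm above its jar's origin, 3 mm sideways play
- blue_large_jar: The large blue jar: open round stoneware jar, glazed blue, bare clay foot; 80 mm tall, belly 98 mm, rim 90 mm, mouth 78 mm wide inside. Loose, about 0.42 kg, upright on the ware board (fixed plywood plank, its top 18 mm above the work surface). Origin: centre of its underside, z up its axis
- blue_small_jar: The small blue jar: open round stoneware jar, glazed blue, bare clay foot; 62 mm tall, belly 70 mm, rim 62 mm, mouth 52 mm wide inside. Loose, about 0.2 kg, upright on the ware board (fixed plywood plank, its top 18 mm above the work surface). Origin: centre of its underside, z up its axis
- brown_large_jar: The large brown jar: open round stoneware jar, glazed orange-brown, bare clay foot; 80 mm tall, belly 98 mm, rim 90 mm, mouth 78 mm wide inside. Loose, about 0.42 kg, upright on the ware board (fixed plywood plank, its top 18 mm above the work surface). Origin: centre of its underside, z up its axis
- brown_small_jar: The small brown jar: open round stoneware jar, glazed orange-brown, bare clay foot; 62 mm tall, belly 70 mm, rim 62 mm, mouth 52 mm wide inside. Loose, about 0.2 kg, upright on the ware board (fixed plywood plank, its top 18 mm above the work surface). Origin: centre of its underside, z up its axis
- rolling_pin: Wooden rolling pin lying on the left end of the mat, roughly along x: 416 mm long, barrel 50 mm thick and 250 mm long. Origin: centre of its underside. To be left alone
- tool_box: Open translucent plastic box full of modelling tools, 280 by 190 by 90 mm, to the right of the mat. Origin: centre of its underside. To be left alone
Not all that is in view belongs to the job. Leave any pink or yellow look-alike of the brown_large_jar alone.

How it is judged:
By the outcome, as a careful person would: the job done as asked, in the order asked, and still so for the second after the job is handed in, with the robot touching nothing.
It also fails if it takes over 106 s, if anything falls off the work surface, if the arm or the gripper's body presses on something with over 40 N, if the wrist force passes 120 N, or if a joint passes its speed limit or range.

## Working session

There is one attempt and no reset: what is moved stays moved. The work goes in short steps, Python scripts to look and compute and a tool call to move; the robot and the scene stay as the last step left them, time stands still between calls to the robot, and variables do not carry over. Pictures are saved under pics/ and viewed, about 12 in all and at most 16, crops included, and the job is handed in when it is done.

Besides the shell and the picture viewer there is one more tool, called after "Call:" by a JSON object that holds its "name" and its "arguments". arm_command: Moves the arm, as the interface text tells. Its arguments: {"type":"object","properties":{"delta_pos":{"type":"array","items":{"type":"array","items":{"type":"number"}}},"rotation":{"type":"array","items":{"type":"array","items":{"type":"number"}}},"gripper":{"type":"number"},"grip_force":{"type":"number"}},"required":["delta_pos","rotation"]}

```bash
mkdir -p pics
cat > h.py <<'E'
import numpy as np, cv2
from workcell import monitor, optics, bot
def save(n,f): 
    im=optics.grab_frame(n); cv2.imwrite(f,im[:,:,::-1]); return im
def pix2w(n,u,v,z,cp=None):
    c=cp or optics.camera_params(n); R=np.array(c['rotation']); o=np.array(c['origin'])
    a=(u-c['cx'])/c['fx']; b=(v-c['cy'])/c['fy']
    if n=='wrist':
        r=np.hypot(a,b); k=np.sin(r)/r if r>1e-9 else 1; d=np.array([a*k,b*k,np.cos(r)])
    else: d=np.array([a,b,1])
    d=R@d; return o+d*(z-o[2])/d[2]
def w2pix(n,p,cp=None):
    c=cp or optics.camera_params(n); q=np.array(c['rotation']).T@(np.array(p)-c['origin'])
    if n=='wrist':
        h=np.hypot(q[0],q[1]); t=np.arctan2(h,q[2]); q=np.array([q[0]/h*t,q[1]/h*t,1])
    else: q=q/q[2]
    return c['fx']*q[0]+c['cx'],c['fy']*q[1]+c['cy']
E
python3 - <<'E'
from h import *
print(monitor.observe())
for n in('top','scene','wrist'): print(n,optics.camera_params(n))
save('top','pics/top0.png');save('scene','pics/scene0.png')
E
```

```text
{'clock': 0.0, 'qpos': array([ 1.11678947,  0.5220187 , -0.03631717,  1.6000192 ,  0.02124406,
        1.02107949, -0.11279152]), 'qd': array([ 0.00106221,  0.00033967,  0.001283  , -0.00115012,  0.00127373,
        0.00057456, -0.0009423 ]), 'joint_efforts': array([-2.76995488e-04, -9.27118850e+01,  1.97956301e+00, -3.69945467e+01,
        1.76566100e-02,  8.04714829e-03, -1.91784370e-04]), 'position': array([ 0.23386238, -0.57924912,  0.24471892]), 'tool_rot': array([-1.46211244,  1.56965735,  2.06329995]), 'force': array([-0.39745326, -0.55885278, -0.21839998]), 'moment': array([-0.0268213 , -0.03357241, -0.02519021]), 'grip_width': 0.08560837987449145}
top {'fx': 411.5439536826511, 'fy': 411.5439536826511, 'cx': 314.64166192306703, 'cy': 204.97752648385733, 'origin': array([0.3127959 , 0.00548508, 1.26775406]), 'rotation': array([-3.05561284e+00,  2.61111587e-03, -1.56854545e+00])}
scene {'fx': 455.5301709286085, 'fy': 455.5301709286085, 'cx': 322.159274338426, 'cy': 197.751317202631, 'origin': array([ 1.17586566, -0.08303705,  1.14426452]), 'rotation': array([-2.54345403, -0.01576291,  1.44881002])}
wrist {'fx': 309.70691628693146, 'fy': 309.70691628693146, 'cx': 321.8707756075479, 'cy': 197.18423179428507, 'origin': array([ 0.30057587, -0.55127021,  0.37400983]), 'rotation': array([ 2.85577981e+00,  7.62173203e-04, -1.18694831e+00])}
```

```bash
python3 - <<'E'
s=open('h.py').read()
s=s.replace("import numpy as np, cv2","import numpy as np, cv2\nfrom scipy.spatial.transform import Rotation as Ro\nrpy=lambda a:Ro.from_euler('xyz',a).as_matrix()")
s=s.replace("np.array(c['rotation'])","rpy(c['rotation'])")
open('h.py','w').write(s)
E
python3 -c "
from h import *
print(rpy(monitor.observe()['tool_rot']).round(3))"
```

```text
[[-0.     0.374 -0.927]
 [ 0.001 -0.927 -0.374]
 [-1.    -0.001  0.   ]]
```

View pics/top0.png

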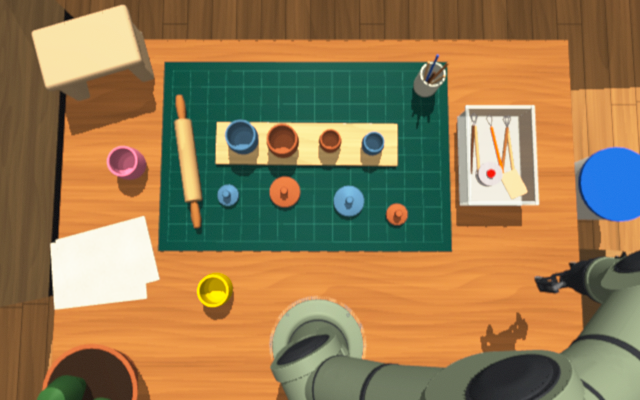

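View pics/scene0.png

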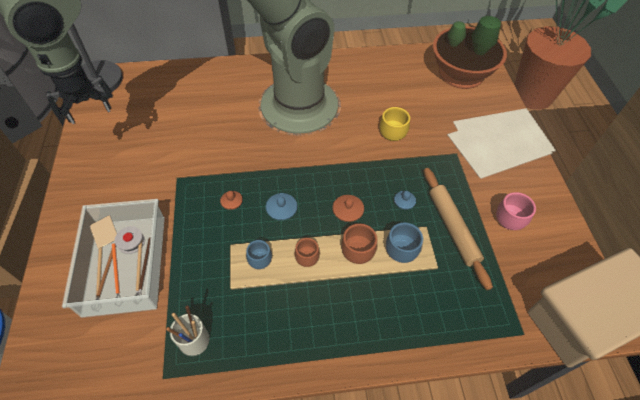

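Top view, lids: small blue (228,195), large brown (285,192), large blue (349,201), small brown (397,214). Jars: large blue (241,136), large brown (283,139), small brown (330,140), small blue (373,142). The pink (126,162) and yellow (214,291) pots are decoys. I'll enlarge this area to confirm.

Run:
```python
from h import *
im=cv2.imread('pics/top0.png')
def crop(im,x0,y0,w,h,s): 
    o=cv2.resize(im[y0:y0+h,x0:x0+w],None,fx=s,fy=s,interpolation=cv2.INTER_CUBIC)
    return o
# initial estimates -> predicted outlines overlay
c=optics.camera_params('top')
est={}
P=dict(bsl=(228,195,.003+.0145),brl=(285,192,.003+.0165),bll=(349,201,.0195),brsl=(397,214,.0175),blj=(241,136,.098),brj=(283,139,.098),brsj=(330,140,.080),bsj=(373,142,.080))
for k,(u,v,z) in P.items():
    p=pix2w('top',u,v,z,c); print(k,p.round(3), 'r',np.hypot(p[0],p[1]).round(3))
cv2.imwrite('pics/topc.png',crop(im,205,110,215,125,3.7))
```

```text
bsl [0.451 0.274 0.018] r 0.527
brl [0.46 0.1  0.02] r 0.471
bll [ 0.433 -0.096  0.02 ] r 0.443
brsl [ 0.394 -0.242  0.018] r 0.462
blj [0.614 0.222 0.098] r 0.653
brj [0.605 0.101 0.098] r 0.613
brsj [ 0.607 -0.036  0.08 ] r 0.608
bsj [ 0.601 -0.162  0.08 ] r 0.622
```

View pics/topc.png

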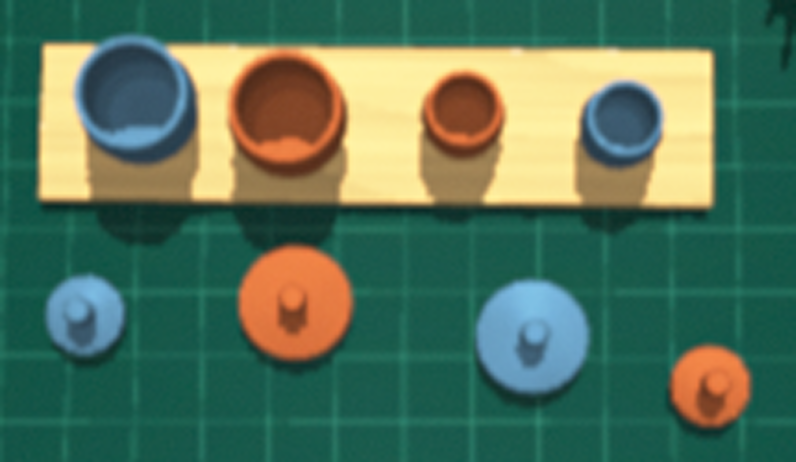

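The crop confirms the pairing by colour and size. Next I'll refine the centres from the flange and rim outlines, and turn the tool square to the axes.

```bash
cat >> h.py <<'E'
def st():
    s=monitor.observe(); R=rpy(s['tool_rot'])
    print('t',round(s['clock'],2),'pos',s['position'].round(4),'F',s['force'].round(1),'w',round(s['grip_width'],4),'q',s['qpos'].round(2)); return s,R
def togo(t):
    "shift to target in tool axes (units of 30mm) and turn to square tool (units of 6deg)"
    s,R=st(); print('shift',(R.T@(np.array(t)-s['position'])/.03).round(2))
    D=np.array([[0,1,0],[0,0,-1],[-1,0,0.]])
    print('turn',(Ro.from_matrix(R.T@D).as_rotvec(degrees=True)/6).round(2))
E
python3 - <<'E'
from h import *
c=optics.camera_params('top')
P=dict(bsl=(85,315,.0175,78,.064),brl=(295,302,.0195,115,.092),bll=(533,337,.0195,114,.092),brsl=(711,386,.0175,79,.064),blj=(131,90,.098,107,.09),brj=(286,107,.098,111,.09),brsj=(464,109,.080,78,.062),bsj=(624,119,.080,78,.062))
for k,(u,v,z,d,D) in P.items():
    p=pix2w('top',205+(u+.5)/3.7-.5,110+(v+.5)/3.7-.5,z,c); print(k,p.round(4),'diam',round(d/3.7/c['fx']*(c['origin'][2]-z),3),D)
togo([.394,-.242,.2])
E
```

```text
bsl [0.4513 0.2752 0.0175] diam 0.064 0.064
brl [0.4622 0.1015 0.0195] diam 0.094 0.092
bll [ 0.4336 -0.0947  0.0195] diam 0.093 0.092
brsl [ 0.3936 -0.241   0.0175] diam 0.065 0.064
blj [0.6197 0.2254 0.098 ] diam 0.082 0.09
brj [0.6063 0.1039 0.098 ] diam 0.085 0.09
brsj [ 0.6095 -0.036   0.08  ] diam 0.061 0.062
bsj [ 0.6016 -0.1629  0.08  ] diam 0.061 0.062
t 0.1 pos [ 0.2339 -0.5793  0.2448] F [-0.8 -0.7 -0.5] w 0.0855 q [ 1.12  0.52 -0.04  1.6   0.02  1.02 -0.11]
shift [ 1.5  -8.42 -9.16]
turn [-1.134e+01 -1.000e-02  1.000e-02]
```

Call:
{"name": "arm_command", "arguments": {"delta_pos": [[0, 0, 0], [0, 0, 0], [0, 0, 0], [0, 0, 0], [0, 0, 0], [0, 0, 0], [0, 0, 0], [0, 0, 0], [0, 0, 0], [0, 0, 0]], "rotation": [[-1, 0, 0], [-1, 0, 0], [-1, 0, 0], [-1, 0, 0], [-1, 0, 0], [-1, 0, 0], [-1, 0, 0], [-1, 0, 0], [-1, 0, 0], [-1, 0, 0]], "gripper": -0.3, "grip_force": 30}}

```text
clock: 1.1
position: [0.2333, -0.5775, 0.2413]
tool_rot: [-2.562, 1.563, 2.052]
force: [0.2, 0.8, -0.6]
grip_width: 0.0554
```

```bash
python3 -c "
from h import *
togo([.394,-.241,.2])"
```

```text
t 1.1 pos [ 0.2333 -0.5775  0.2413] F [ 0.2  0.8 -0.6] w 0.0554 q [ 1.29  0.54 -0.3   1.59  0.17  1.04  0.85]
shift [  1.43   4.23 -11.68]
turn [-0.95 -0.06  0.04]
```

Call:
{"name": "arm_command", "arguments": {"delta_pos": [[0.14, 0.45, -1], [0.14, 0.45, -1], [0.14, 0.45, -1], [0.14, 0.45, -1], [0.14, 0.45, -1], [0.14, 0.45, -1], [0.14, 0.45, -1], [0.14, 0.45, -1], [0.14, 0.45, -1], [0.14, 0.45, -1]], "rotation": [[-0.5, 0, 0], [-0.4, 0, 0], [0, 0, 0], [0, 0, 0], [0, 0, 0], [0, 0, 0], [0, 0, 0], [0, 0, 0], [0, 0, 0], [0, 0, 0]]}}

```text
clock: 2.1
position: [0.3724, -0.2709, 0.197]
tool_rot: [-2.524, 1.56, 2.185]
force: [1.3, -0.2, 0.1]
grip_width: 0.0554
```

```bash
python3 -c "
from h import *
togo([.394,-.241,.2])"
```

```text
t 2.1 pos [ 0.3724 -0.2709  0.197 ] F [ 1.3 -0.2  0.1] w 0.0554 q [ 0.84  0.36 -0.42  2.04  0.2   0.79  0.3 ]
shift [-0.1   0.71 -1.  ]
turn [-0.04 -0.08  0.06]
```

Call:
{"name": "arm_command", "arguments": {"delta_pos": [[0.2, 0.4, -0.5], [0.2, 0.3, -0.5], [0.4, 0, 0], [0.4, 0, 0], [0.3, 0, 0], [0, 0, 0]], "rotation": [[0, 0, 0], [0, 0, 0], [0, -0.05, 0], [0, 0, 0.05], [0, 0, 0], [0, 0, 0]]}}

```text
clock: 2.7
position: [0.3955, -0.2342, 0.15]
tool_rot: [-2.853, 1.566, 1.863]
force: [0.7, 0.5, 1.2]
grip_width: 0.0558
```

```bash
python3 -c "
from h import *
c=optics.camera_params('wrist')
save('wrist','pics/w1.png')
togo([.394,-.241,.15]); print(c)
for n,p in dict(knob=(.3936,-.241,.053),flange=(.3936,-.241,.02),bll=(.4336,-.0947,.022),bsj=(.6016,-.1629,.08)).items(): print(n,np.round(w2pix('wrist',p,c),1))"
```

```text
t 2.75 pos [ 0.3957 -0.2344  0.1505] F [-0.1 -0.2 -0.7] w 0.0554 q [ 0.73  0.43 -0.41  2.09  0.26  0.67  0.15]
shift [ 0.01 -0.06  0.22]
turn [ 0.03 -0.05  0.01]
{'fx': 309.70691628693146, 'fy': 309.70691628693146, 'cx': 321.8707756075479, 'cy': 197.18423179428507, 'origin': array([ 0.39578059, -0.16198841,  0.27960737]), 'rotation': array([2.86076896e+00, 1.68838450e-03, 3.24267666e-03])}
knob [319.2 214.1]
flange [319.6 201.7]
bll [368.5  32.4]
bsj [572.9 131.8]
```

View pics/w1.png

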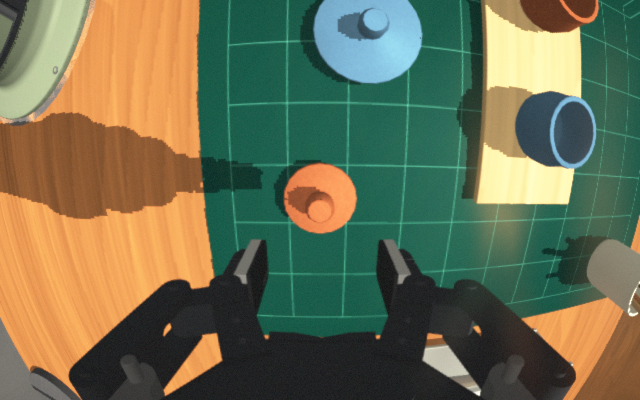

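The wrist view puts the small brown lid's flange at (320,199) and its knob top at (320,209), within 3 mm of the top-camera estimate. The small blue jar's rim at (573,132) is exactly where I predicted it. I'll descend now.

Call:
{"name": "arm_command", "arguments": {"delta_pos": [[0.7, -0.05, 0.15], [0.7, 0, 0], [0.7, 0, 0], [0.6, 0, 0], [0.4, 0, 0], [0.3, 0, 0], [0.1, 0, 0], [0, 0, 0]], "rotation": [[0, -0.05, 0], [0, 0, 0], [0, 0, 0], [0, 0, 0], [0, 0, 0], [0, 0, 0], [0, 0, 0], [0, 0, 0]]}}

```text
clock: 3.55
position: [0.3964, -0.2422, 0.0453]
tool_rot: [0.681, 1.565, -0.891]
force: [0.0, 0.6, 0.7]
grip_width: 0.0558
```

```bash
python3 -c "
from h import *
save('wrist','pics/w2.png')
togo([.394,-.239,.044])"
```

```text
t 3.6 pos [ 0.3965 -0.2423  0.0455] F [-0.1 -0.6 -0.6] w 0.0554 q [ 0.63  0.63 -0.28  2.14  0.41  0.42  0.02]
shift [ 0.05 -0.08 -0.11]
turn [-0.    0.05 -0.04]
```

View pics/w2.png

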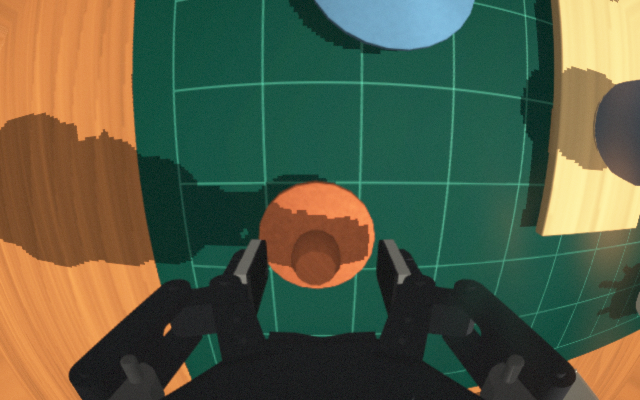

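The knob (317,258) sits between the pads, about 2.5 mm left of the jaw centre at about 323. I'll nudge over and close.

Call:
{"name": "arm_command", "arguments": {"delta_pos": [[0.05, -0.08, -0.1], [0, 0, 0]], "rotation": [[0, 0, 0], [0, 0, 0]]}}

```text
clock: 3.8
position: [0.3943, -0.2393, 0.0448]
tool_rot: [0.774, 1.563, -0.798]
force: [0.7, -0.1, 0.6]
grip_width: 0.0554
```

Call:
{"name": "arm_command", "arguments": {"delta_pos": [[0, 0, 0], [0, 0, 0], [0, 0, 0], [0, 0, 0], [0, 0, 0], [0, 0, 0]], "rotation": [[0, 0, 0], [0, 0, 0], [0, 0, 0], [0, 0, 0], [0, 0, 0], [0, 0, 0]], "gripper": 1, "grip_force": 30}}

```text
clock: 4.4
position: [0.3945, -0.2396, 0.0457]
tool_rot: [0.793, 1.562, -0.778]
force: [0.1, -0.0, -0.5]
grip_width: 0.0218
```

```bash
python3 -c "
from h import *
togo([.394,-.239,.15])"
```

```text
t 4.4 pos [ 0.3945 -0.2396  0.0457] F [ 0.1 -0.  -0.5] w 0.0218 q [ 0.62  0.62 -0.27  2.15  0.42  0.41  0.02]
shift [-3.48  0.    0.  ]
turn [-0.01  0.06 -0.06]
```

Call:
{"name": "arm_command", "arguments": {"delta_pos": [[-0.5, 0, 0], [-0.9, 0, 0], [-1, 0, 0], [-0.8, 0.2, -0.2], [-0.6, 0.6, -0.6], [-0.2, 0.9, -0.9], [0, 1, -0.95], [0, 1, -0.95], [0, 1, -0.95], [0, 1, -0.95]], "rotation": [[0, 0.06, -0.06], [0, 0, 0], [0, 0, 0], [0, 0, 0], [0, 0, 0], [0, 0, 0], [0, 0, 0], [0, 0, 0], [0, 0, 0], [0, 0, 0]]}}

```text
clock: 5.4
position: [0.568, -0.074, 0.1704]
tool_rot: [-1.286, 1.568, -2.868]
force: [1.1, -1.8, 0.4]
grip_width: 0.022
```

```bash
python3 -c "
from h import *
togo([.6095,-.036,.16])"
```

```text
t 5.4 pos [ 0.568  -0.074   0.1704] F [ 1.1 -1.8  0.4] w 0.022 q [ 0.32  0.56 -0.42  1.79  0.29  0.85 -0.24]
shift [ 0.34  1.37 -1.28]
turn [-0.11  0.01  0.02]
```

Call:
{"name": "arm_command", "arguments": {"delta_pos": [[0.1, 0.5, -0.5], [0.1, 0.4, -0.4], [0.05, 0.2, -0.15], [0, 0, 0], [0, 0, 0]], "rotation": [[-0.1, 0, 0], [0, 0, 0], [0, 0, 0], [0, 0, 0], [0, 0, 0]]}}

```text
clock: 5.9
position: [0.6044, -0.0361, 0.1615]
tool_rot: [-2.08, 1.568, 2.638]
force: [-0.1, -0.9, -1.2]
grip_width: 0.0221
```

```bash
python3 -c "
from h import *
c=optics.camera_params('wrist')
save('wrist','pics/w3.png')
togo([.6095,-.036,.16])
J=dict(blj=(.6197,.2254,.098,.045),brj=(.6063,.1039,.098,.045),brsj=(.6095,-.036,.08,.031),bsj=(.6016,-.1629,.08,.031))
for k,(x,y,z,r) in J.items(): print(k,np.round(w2pix('wrist',(x,y,z),c)),[np.round(w2pix('wrist',(x+a*r,y+b*r,z),c)) for a,b in((1,0),(-1,0),(0,1),(0,-1))])"
```

```text
t 5.95 pos [ 0.6043 -0.0364  0.1615] F [-0.2 -0.3 -1.4] w 0.0223 q [ 0.25  0.62 -0.41  1.71  0.3   0.88 -0.29]
shift [ 0.05  0.17 -0.01]
turn [ 0.05 -0.01  0.03]
blj [ 345. -130.] [array([ 406., -124.]), array([ 283., -129.]), array([ 344., -163.]), array([346., -89.])]
brj [326.   5.] [array([398.,   9.]), array([254.,   8.]), array([326., -54.]), array([326.,  73.])]
brsj [329. 212.] [array([372., 212.]), array([286., 211.]), array([329., 169.]), array([328., 251.])]
bsj [318. 344.] [array([352., 343.]), array([284., 343.]), array([318., 318.]), array([318., 366.])]
```

View pics/w3.png

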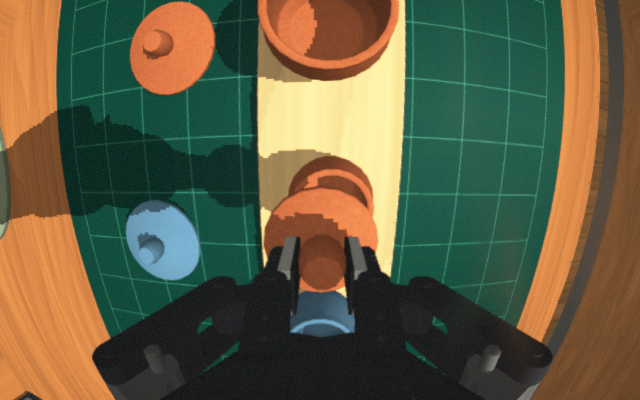

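The brown small jar's rim spans u 289–373 and its near edge is at v≈169, within 1–2 px of prediction. The large brown jar also matches. I'll centre and lower.

Call:
{"name": "arm_command", "arguments": {"delta_pos": [[0, 0.19, 0], [0.2, 0, 0], [0.4, 0, 0], [0.4, 0, 0], [0.2, 0, 0], [0.1, 0, 0], [0, 0, 0]], "rotation": [[0.05, 0, 0.03], [0, 0, 0], [0, 0, 0], [0, 0, 0], [0, 0, 0], [0, 0, 0], [0, 0, 0]]}}

```text
clock: 6.65
position: [0.6089, -0.0393, 0.1186]
tool_rot: [-1.92, 1.57, 2.788]
force: [-0.0, 0.4, -0.2]
grip_width: 0.0224
```

```bash
python3 -c "
from h import *
import json
c=optics.camera_params('wrist')
p=monitor.observe()['position']
for y in (.029,.032,.035): print(y,w2pix('wrist',p+[0,y,-.027],c))
im=save('wrist','pics/w4.png')
cv2.imwrite('pics/w4c.png',cv2.resize(im[130:300,230:420,::-1],None,fx=3,fy=3))
togo([.610,-.036,.1107])"
```

```text
0.029 (np.float64(321.19004841053504), np.float64(193.45726888997754))
0.032 (np.float64(321.1657256947326), np.float64(187.92007688741998))
0.035 (np.float64(321.14131717895), np.float64(182.33065518242125))
t 6.7 pos [ 0.609  -0.0393  0.1189] F [-0.1  0.4 -1.3] w 0.0222 q [ 0.23  0.68 -0.39  1.73  0.34  0.81 -0.32]
shift [ 0.27  0.03 -0.11]
turn [-0.04 -0.    0.  ]
```

View pics/w4c.png

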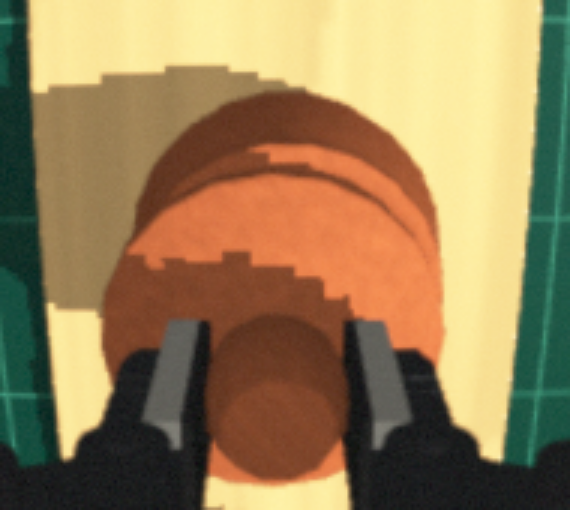

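```bash
python3 -c "
from h import *
c=optics.camera_params('wrist')
print('belly',pix2w('wrist',325.8,205,.05,c),'rim+y edge',pix2w('wrist',327,177.5,.08,c),'y ctr=edge-.031')"
```

```text
belly [ 0.61187344 -0.0301122   0.05      ] rim+y edge [ 0.61220031 -0.00441667  0.08      ] y ctr=edge-.031
```

Call:
{"name": "arm_command", "arguments": {"delta_pos": [[0, 0.09, -0.12], [0, 0, 0], [0.1, 0, 0], [0.1, 0, 0], [0, 0, 0]], "rotation": [[0, 0, 0], [0, 0, 0], [0, 0, 0], [0, 0, 0], [0, 0, 0]]}}

```text
clock: 7.2
position: [0.6127, -0.0351, 0.1136]
tool_rot: [1.789, 1.569, 0.215]
force: [-0.0, 0.2, -0.5]
grip_width: 0.022
```

```bash
python3 -c "
from h import *
togo([.6115,-.0357,.1107])"
```

```text
t 7.2 pos [ 0.6127 -0.0351  0.1136] F [-0.   0.2 -0.5] w 0.022 q [ 0.22  0.69 -0.39  1.72  0.34  0.8  -0.33]
shift [ 0.1  -0.04  0.02]
turn [-0.03 -0.   -0.01]
```

Call:
{"name": "arm_command", "arguments": {"delta_pos": [[0.06, -0.03, 0.02], [0.05, 0, 0], [0, 0, 0]], "rotation": [[0, 0, 0], [0, 0, 0], [0, 0, 0]]}}

```text
clock: 7.5
position: [0.6124, -0.0357, 0.1107]
tool_rot: [1.689, 1.568, 0.115]
force: [1.1, 0.4, 3.5]
grip_width: 0.0221
```

Call:
{"name": "arm_command", "arguments": {"delta_pos": [[0.04, 0, 0], [0, 0, 0]], "rotation": [[0, 0, 0], [0, 0, 0]]}}

```text
clock: 7.7
position: [0.6131, -0.0357, 0.1108]
tool_rot: [1.603, 1.565, 0.029]
force: [0.2, 0.5, 0.3]
grip_width: 0.0225
```

Contact came at z=0.1107, as predicted. Opening the jaws.

Call:
{"name": "arm_command", "arguments": {"delta_pos": [[0, 0, 0], [0, 0, 0], [0, 0, 0], [0, 0, 0], [-0.3, 0, 0], [-0.7, 0, 0], [-0.8, 0, 0], [-0.4, 0, 0], [0, 0, 0]], "rotation": [[0, 0, 0], [0, 0, 0], [0, 0, 0], [0, 0, 0], [0, 0, 0], [0, 0, 0], [0, 0, 0], [0, 0, 0], [0, 0, 0]], "gripper": -0.3}}

```text
clock: 8.6
position: [0.6124, -0.0357, 0.18]
tool_rot: [1.656, 1.567, 0.081]
force: [0.5, -0.2, -0.1]
grip_width: 0.0556
```

```bash
python3 -c "
from h import *
c=optics.camera_params('wrist')
im=save('wrist','pics/w5.png')
togo([.4336,-.0947,.16])
J=dict(brsj=(.6115,-.0355,.08,.032),bll=(.4336,-.0947,.022,.046),brl=(.4622,.1015,.022,.046),brj=(.6075,.1039,.098,.045),bsj=(.6016,-.1629,.08,.031))
for k,(x,y,z,r) in J.items(): print(k,np.round(w2pix('wrist',(x,y,z),c)),[np.round(w2pix('wrist',(x+a*r,y+b*r,z),c)) for a,b in((1,0),(-1,0),(0,1),(0,-1))])"
```

```text
t 8.65 pos [ 0.6121 -0.0358  0.1791] F [-0.4 -0.6  0. ] w 0.0559 q [ 0.24  0.6  -0.42  1.68  0.29  0.92 -0.29]
shift [ 0.62 -5.94  1.99]
turn [-0.03 -0.   -0.03]
brsj [320. 204.] [array([361., 203.]), array([279., 204.]), array([320., 163.]), array([320., 241.])]
bll [161. 239.] [array([198., 240.]), array([129., 237.]), array([155., 199.]), array([169., 274.])]
brl [168.  53.] [array([211.,  47.]), array([131.,  60.]), array([170.,  11.]), array([169.,  98.])]
brj [313.  14.] [array([379.,  16.]), array([248.,  17.]), array([313., -42.]), array([313.,  77.])]
bsj [310. 331.] [array([343., 331.]), array([278., 330.]), array([310., 305.]), array([311., 353.])]
```

View pics/w5.png

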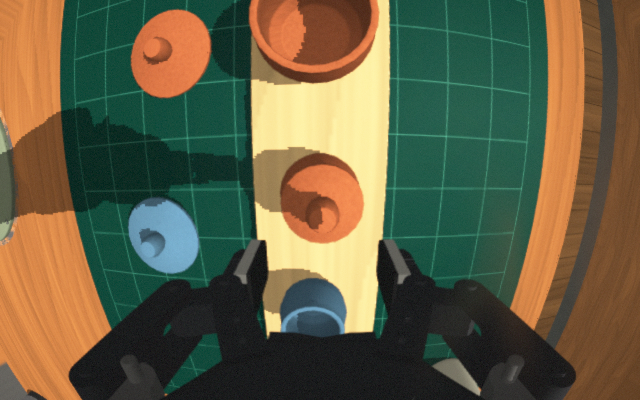

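The small brown lid sits level on its jar: flange u 281–363, centred at (322,199). Next is the large blue lid at (163,236).

Call:
{"name": "arm_command", "arguments": {"delta_pos": [[0, -0.7, 0.2], [0, -0.9, 0.3], [0, -0.9, 0.3], [0, -0.9, 0.3], [0, -0.9, 0.3], [0, -0.8, 0.3], [0.2, -0.5, 0.2], [0.3, -0.2, 0], [0.2, 0, 0], [0, 0, 0]], "rotation": [[-0.03, 0, 0], [0, 0, 0], [0, 0, 0], [0, 0, 0], [0, 0, 0], [0, 0, 0], [0, 0, 0], [0, 0, 0], [0, 0, 0], [0, 0, 0]]}}

```text
clock: 9.65
position: [0.428, -0.0935, 0.1485]
tool_rot: [-2.039, 1.564, 2.674]
force: [-0.2, -0.2, -0.0]
grip_width: 0.0555
```

```bash
python3 -c "
from h import *
togo([.434,-.0935,.046])"
```

```text
t 9.65 pos [ 0.428  -0.0935  0.1485] F [-0.2 -0.2 -0. ] w 0.0555 q [ 0.43  0.41 -0.44  2.14  0.28  0.65 -0.2 ]
shift [3.42 0.22 0.01]
turn [ 0.   -0.03  0.06]
```

```bash
cat >> h.py <<'E'
def lidfit(col,p,z,im=None,sh=0):
    "centre & diameter of lid flange near p=(x,y), edge height z, from wrist view"
    c=optics.camera_params('wrist'); im=optics.grab_frame('wrist')
    h=cv2.cvtColor(im,cv2.COLOR_RGB2HSV)
    m=cv2.inRange(h,(95,70,sh),(125,255,255)) if col=='blue' else cv2.inRange(h,(2,150,sh),(11,255,255))
    m=cv2.morphologyEx(m,cv2.MORPH_OPEN,np.ones((3,3)))
    cs,_=cv2.findContours(m,cv2.RETR_EXTERNAL,cv2.CHAIN_APPROX_NONE)
    u=w2pix('wrist',(*p,z),c)
    cs=[k for k in cs if cv2.contourArea(k)>300 and cv2.pointPolygonTest(k,u,True)>-15]
    k=max(cs,key=cv2.contourArea)[:,0]
    w=np.array([pix2w('wrist',a,b,z,c)[:2] for a,b in k]).astype(np.float32)
    (x,y),r=cv2.minEnclosingCircle(w*1000); e=cv2.fitEllipse(w*1000)
    print('circle',round(x/1000,4),round(y/1000,4),'D',round(2*r,1),'ellipse',np.round(e[0],1),np.round(e[1],1))
E
python3 -c "
from h import *
lidfit('blue',(.434,-.094),.0195)"
```

```text
circle 0.4338 -0.0931 D 93.6 ellipse [433.7 -93.1] [91.9 92.2]
```

Call:
{"name": "arm_command", "arguments": {"delta_pos": [[0.5, 0.2, -0.05], [0.7, 0, 0], [0.7, 0, 0], [0.5, 0, -0.05], [0.2, 0, 0], [0, 0, 0]], "rotation": [[0, 0, 0.06], [0, 0, 0], [0, 0, 0], [0, 0, 0], [0, 0, 0], [0, 0, 0]]}}

```text
clock: 10.3
position: [0.4399, -0.0873, 0.068]
tool_rot: [2.368, 1.565, 0.801]
force: [0.1, 0.3, 0.3]
grip_width: 0.0556
```

```bash
python3 -c "
from h import *
togo([.434,-.0935,.046])"
```

```text
t 10.3 pos [ 0.4399 -0.0873  0.068 ] F [0.1 0.3 0.3] w 0.0556 q [ 0.33  0.57 -0.34  2.17  0.41  0.45 -0.32]
shift [ 0.73 -0.2   0.21]
turn [ 0.04 -0.04 -0.04]
```

Call:
{"name": "arm_command", "arguments": {"delta_pos": [[0.1, -0.2, 0.18], [0.3, 0, 0], [0.2, 0, 0], [0.1, 0, 0], [0, 0, 0]], "rotation": [[0, -0.04, -0.04], [0, 0, 0], [0, 0, 0], [0, 0, 0], [0, 0, 0]]}}

```text
clock: 10.8
position: [0.4349, -0.0936, 0.0469]
tool_rot: [1.261, 1.568, -0.306]
force: [0.3, -0.5, -0.2]
grip_width: 0.0557
```

```bash
python3 -c "
from h import *
togo([.4337,-.0931,.046])"
```

```text
t 10.8 pos [ 0.4349 -0.0936  0.0469] F [ 0.3 -0.5 -0.2] w 0.0557 q [ 0.31  0.61 -0.29  2.19  0.45  0.4  -0.35]
shift [ 0.03 -0.04 -0.02]
turn [ 0.04  0.01 -0.02]
```

Close on the knob, then lift. Target: the large blue jar at about (0.620, 0.225).

Call:
{"name": "arm_command", "arguments": {"delta_pos": [[0.03, -0.03, -0.02], [0, 0, 0], [0, 0, 0], [0, 0, 0], [0, 0, 0], [0, 0, 0], [0, 0, 0]], "rotation": [[0, 0, 0], [0, 0, 0], [0, 0, 0], [0, 0, 0], [0, 0, 0], [0, 0, 0], [0, 0, 0]], "gripper": 1}}

```text
clock: 11.5
position: [0.4342, -0.0929, 0.0464]
tool_rot: [1.322, 1.567, -0.245]
force: [-0.9, -0.0, -1.1]
grip_width: 0.0225
```

```bash
python3 -c "
from h import *
togo([.52,.1,.22])"
```

```text
t 11.5 pos [ 0.4342 -0.0929  0.0464] F [-0.9 -0.  -1.1] w 0.0225 q [ 0.3   0.61 -0.29  2.19  0.45  0.39 -0.35]
shift [-5.78  2.9  -6.42]
turn [ 0.04  0.01 -0.03]
```

Call:
{"name": "arm_command", "arguments": {"delta_pos": [[-0.5, 0, 0], [-1, 0, 0], [-1, 0, 0], [-1, 0.2, -0.3], [-0.8, 0.4, -0.7], [-0.4, 0.5, -0.9], [0, 0.6, -1], [0, 0.6, -1], [0, 0.6, -1], [0, 0.6, -1]], "rotation": [[0, 0, 0], [0, 0, 0], [0, 0, 0], [0, 0, 0], [0, 0, 0], [0, 0, 0], [0, 0, 0], [0, 0, 0], [0, 0, 0], [0, 0, 0]]}}

```text
clock: 12.5
position: [0.5393, 0.0861, 0.1937]
tool_rot: [0.516, 1.568, -1.059]
force: [0.4, -0.8, -0.7]
grip_width: 0.0223
```

```bash
python3 -c "
from h import *
togo([.62,.225,.19])"
```

```text
t 12.5 pos [0.5393 0.0861 0.1937] F [ 0.4 -0.8 -0.7] w 0.0223 q [ 0.08  0.49 -0.47  1.84  0.29  0.87 -0.54]
shift [ 0.11  2.67 -4.64]
turn [-0.04  0.02 -0.01]
```

Call:
{"name": "arm_command", "arguments": {"delta_pos": [[0, 0.5, -0.9], [0, 0.6, -1], [0, 0.6, -1], [0, 0.4, -0.7], [0, 0.2, -0.4], [0, 0.1, -0.1], [0, 0, 0]], "rotation": [[0, 0, 0], [0, 0, 0], [0, 0, 0], [0, 0, 0], [0, 0, 0], [0, 0, 0], [0, 0, 0]]}}

```text
clock: 13.2
position: [0.6138, 0.2186, 0.1914]
tool_rot: [-0.69, 1.569, -2.26]
force: [-0.6, -0.4, -1.0]
grip_width: 0.0219
```

```bash
python3 -c "
from h import *
c=optics.camera_params('wrist')
im=save('wrist','pics/w6.png')
cv2.imwrite('pics/w6c.png',cv2.resize(im[100:330,210:430,::-1],None,fx=2.6,fy=2.6))
togo([.62,.225,.19])
J=dict(blj=(.6197,.2254,.098,.045),belly=(.6197,.2254,.06,.049))
for k,(x,y,z,r) in J.items(): print(k,np.round(w2pix('wrist',(x,y,z),c)),[np.round((np.array(w2pix('wrist',(x+a*r,y+b*r,z),c))-[210,100])*2.6) for a,b in((1,0),(-1,0),(0,1),(0,-1))])"
```

```text
t 13.25 pos [0.6136 0.2182 0.1915] F [-0.8  0.3 -1.4] w 0.0219 q [-0.14  0.65 -0.46  1.56  0.32  1.01 -0.69]
shift [ 0.05  0.21 -0.23]
turn [-0.    0.02  0.01]
blj [330. 198.] [array([464., 254.]), array([156., 254.]), array([312.,  98.]), array([310., 394.])]
belly [329. 185.] [array([453., 222.]), array([163., 222.]), array([309.,  75.]), array([307., 357.])]
```

View pics/w6c.png

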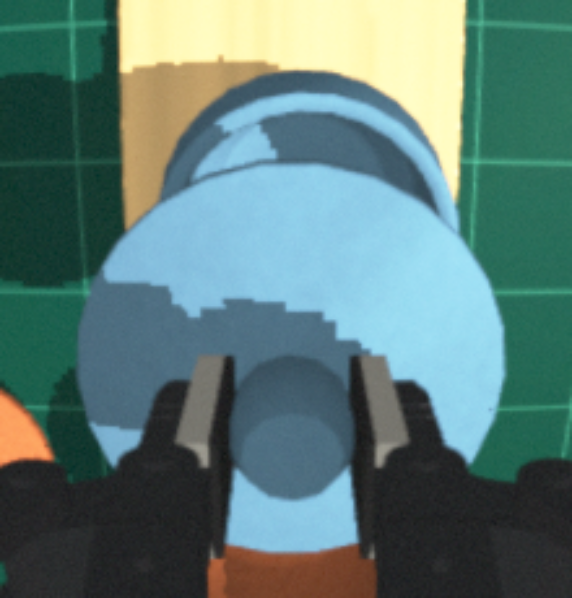

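Rim apex at crop v≈93 against 98 predicted, with the sides within 2 px, so the jar centre is about (0.619, 0.227). Centring and lowering.

Call:
{"name": "arm_command", "arguments": {"delta_pos": [[0, 0.19, -0.29], [0.2, 0, 0], [0.4, 0, 0], [0.5, 0, 0], [0.4, 0, 0], [0.2, 0, 0], [0.1, 0, 0], [0, 0, 0]], "rotation": [[0, 0, 0], [0, 0, 0], [0, 0, 0], [0, 0, 0], [0, 0, 0], [0, 0, 0], [0, 0, 0], [0, 0, 0]]}}

```text
clock: 14.05
position: [0.6187, 0.2235, 0.1314]
tool_rot: [-0.701, 1.565, -2.275]
force: [-0.4, 0.4, -0.7]
grip_width: 0.0222
```

```bash
python3 -c "
from h import *
togo([.6192,.2268,.1274])"
```

```text
t 14.05 pos [0.6187 0.2235 0.1314] F [-0.4  0.4 -0.7] w 0.0222 q [-0.17  0.73 -0.43  1.58  0.36  0.92 -0.73]
shift [ 0.13  0.02 -0.11]
turn [-0.03  0.04  0.03]
```

Call:
{"name": "arm_command", "arguments": {"delta_pos": [[0, 0.02, -0.11], [0, 0, 0], [0.06, 0, 0], [0, 0, 0]], "rotation": [[0, 0.04, 0.03], [0, 0, 0], [0, 0, 0], [0, 0, 0]]}}

```text
clock: 14.45
position: [0.62, 0.2275, 0.1308]
tool_rot: [2.176, 1.569, 0.602]
force: [-0.2, 0.2, -2.1]
grip_width: 0.0223
```

```bash
python3 -c "
from h import *
togo([.6192,.2268,.1274])"
```

```text
t 14.45 pos [0.62   0.2275 0.1308] F [-0.2  0.2 -2.1] w 0.0223 q [-0.17  0.73 -0.43  1.58  0.36  0.91 -0.73]
shift [ 0.11 -0.03  0.02]
turn [-0.03 -0.01 -0.02]
```

Call:
{"name": "arm_command", "arguments": {"delta_pos": [[0.06, -0.02, 0.02], [0.05, 0, 0], [0, 0, 0]], "rotation": [[0, 0, 0], [0, 0, 0], [0, 0, 0]]}}

```text
clock: 14.75
position: [0.6195, 0.2269, 0.1275]
tool_rot: [2.088, 1.568, 0.514]
force: [-0.3, -0.2, -1.1]
grip_width: 0.0221
```

Call:
{"name": "arm_command", "arguments": {"delta_pos": [[0.04, 0, 0], [0, 0, 0]], "rotation": [[0, 0, 0], [0, 0, 0]]}}

```text
clock: 14.95
position: [0.6199, 0.2272, 0.1273]
tool_rot: [2.046, 1.567, 0.472]
force: [-0.2, -0.3, -0.5]
grip_width: 0.0221
```

Call:
{"name": "arm_command", "arguments": {"delta_pos": [[0.05, 0, 0], [0, 0, 0]], "rotation": [[0, 0, 0], [0, 0, 0]]}}

```text
clock: 15.15
position: [0.6205, 0.2275, 0.1274]
tool_rot: [1.995, 1.565, 0.42]
force: [-0.8, -0.4, -2.1]
grip_width: 0.0218
```

Call:
{"name": "arm_command", "arguments": {"delta_pos": [[0.04, 0, 0], [0, 0, 0]], "rotation": [[0, 0, 0], [0, 0, 0]]}}

```text
clock: 15.35
position: [0.6208, 0.2278, 0.1272]
tool_rot: [1.97, 1.564, 0.395]
force: [-1.4, -0.1, 0.7]
grip_width: 0.0222
```

z holds at 0.1273 despite further down steps, so it is seated. Release.

Call:
{"name": "arm_command", "arguments": {"delta_pos": [[0, 0, 0], [0, 0, 0], [0, 0, 0], [0, 0, 0], [-0.3, 0, 0], [-0.7, 0, 0], [-0.8, 0, 0], [-0.6, 0, 0], [0, 0, 0]], "rotation": [[0, 0, 0], [0, 0, 0], [0, 0, 0], [0, 0, 0], [0, 0, 0], [0, 0, 0], [0, 0, 0], [0, 0, 0], [0, 0, 0]], "gripper": -0.3}}

```text
clock: 16.25
position: [0.62, 0.2277, 0.2028]
tool_rot: [2.063, 1.565, 0.489]
force: [0.9, -0.5, -0.0]
grip_width: 0.0555
```

```bash
python3 -c "
from h import *
c=optics.camera_params('wrist')
im=save('wrist','pics/w7.png')
togo([.462,.103,.16])
lidfit('blue',(.62,.227),.1)
lidfit('brown',(.462,.103),.0195)
lidfit('blue',(.451,.276),.0175)"
```

```text
t 16.3 pos [0.6197 0.2274 0.2016] F [ 0.4 -0.3  0. ] w 0.0555 q [-0.15  0.65 -0.46  1.53  0.32  1.03 -0.7 ]
shift [ 1.35 -5.25  4.17]
turn [-0.03 -0.02 -0.04]
circle 0.6192 0.2301 D 98.0 ellipse [620.4 229.7] [90.6 97. ]
circle 0.4537 0.1163 D 87.7 ellipse [451.  120.7] [49.2 74.6]
circle 0.4503 0.2761 D 65.5 ellipse [450.2 276.1] [63.3 64.6]
```

View pics/w7.png

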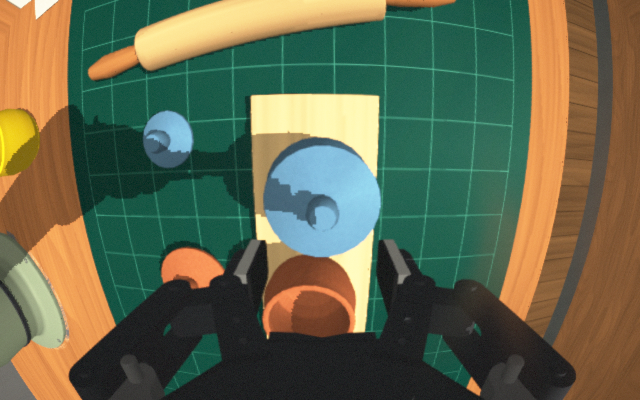

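The large blue lid is seated, with the flange centred at (322,200) over its jar. Next is the large brown lid.

Call:
{"name": "arm_command", "arguments": {"delta_pos": [[0, -0.6, 0.4], [0, -0.8, 0.6], [0, -0.8, 0.7], [0, -0.8, 0.7], [0.1, -0.8, 0.7], [0.3, -0.7, 0.5], [0.5, -0.4, 0.3], [0.5, -0.2, 0.2], [0.2, 0, 0], [0, 0, 0]], "rotation": [[-0.03, 0, -0.04], [0, 0, 0], [0, 0, 0], [0, 0, 0], [0, 0, 0], [0, 0, 0], [0, 0, 0], [0, 0, 0], [0, 0, 0], [0, 0, 0]]}}

```text
clock: 17.45
position: [0.4552, 0.0984, 0.1435]
tool_rot: [-1.49, 1.556, -3.061]
force: [0.6, 0.6, -0.9]
grip_width: 0.0554
```

```bash
python3 -c "
from h import *
lidfit('brown',(.462,.103),.0195)
togo([.462,.103,.046])"
```

```text
circle 0.4413 0.1031 D 81.5 ellipse [441.9 101.5] [55.9 69. ]
t 17.5 pos [0.4554 0.0985 0.1438] F [ 0.1  0.3 -0.4] w 0.0555 q [ 0.03  0.47 -0.47  2.07  0.32  0.69 -0.65]
shift [ 3.26  0.27 -0.15]
turn [0.   0.01 0.14]
```

```bash
python3 -c "
from h import *
c=optics.camera_params('wrist'); im=save('wrist','pics/w8.png'); h=cv2.cvtColor(im,cv2.COLOR_RGB2HSV)
for d in((.03,.02),(-.03,.02),(.03,-.02),(-.03,-.02),(0,.04),(.06,0),(-.06,0)):
    u,v=map(int,w2pix('wrist',(.462+d[0],.103+d[1],.02),c)); print(d,u,v,h[v,u])"
```

```text
(0.03, 0.02) 367 167 [ 13 154 253]
(-0.03, 0.02) 295 166 [ 11 163 243]
(0.03, -0.02) 365 212 [ 12 155 253]
(-0.03, -0.02) 296 212 [ 10 166 240]
(0, 0.04) 331 143 [ 12 159 252]
(0.06, 0) 400 190 [ 81 144  71]
(-0.06, 0) 261 190 [ 80 143  59]
```

```bash
sed -i 's/(2,150,sh),(11,255,255)/(2,100,sh),(16,255,255)/' h.py; python3 -c "
from h import *
lidfit('brown',(.462,.103),.0195)"
```

```text
circle 0.4615 0.102 D 93.8 ellipse [461.4 102. ] [92.5 92.5]
```

Call:
{"name": "arm_command", "arguments": {"delta_pos": [[0.5, 0.2, -0.1], [0.7, 0, 0], [0.7, 0, 0], [0.5, 0, 0], [0.2, 0, 0], [0, 0, 0]], "rotation": [[0, 0, 0.14], [0, 0, 0], [0, 0, 0], [0, 0, 0], [0, 0, 0], [0, 0, 0]]}}

```text
clock: 18.2
position: [0.4666, 0.105, 0.0668]
tool_rot: [1.771, 1.561, 0.202]
force: [-0.3, 0.2, -0.3]
grip_width: 0.0554
```

```bash
python3 -c "
from h import *
togo([.462,.103,.046])"
```

```text
t 18.2 pos [0.4666 0.105  0.0668] F [-0.3  0.2 -0.3] w 0.0554 q [-0.06  0.61 -0.37  2.1   0.45  0.5  -0.77]
shift [ 0.69 -0.16  0.07]
turn [ 0.02 -0.02 -0.09]
```

Lid measured at (0.4614, 0.102), diameter 92.5 mm.

Call:
{"name": "arm_command", "arguments": {"delta_pos": [[0.1, -0.17, 0.1], [0.3, 0, 0], [0.2, 0, 0], [0.08, 0, 0], [0, 0, 0]], "rotation": [[0, 0, -0.09], [0, 0, 0], [0, 0, 0], [0, 0, 0], [0, 0, 0]]}}

```text
clock: 18.7
position: [0.4626, 0.102, 0.0467]
tool_rot: [2.446, 1.567, 0.876]
force: [0.2, -0.1, 0.4]
grip_width: 0.0554
```

```bash
python3 -c "
from h import *
togo([.4614,.102,.046])"
```

```text
t 18.7 pos [0.4626 0.102  0.0467] F [ 0.2 -0.1  0.4] w 0.0554 q [-0.08  0.64 -0.35  2.11  0.48  0.46 -0.79]
shift [ 0.02 -0.04  0.  ]
turn [ 0.01 -0.02 -0.02]
```

Call:
{"name": "arm_command", "arguments": {"delta_pos": [[0.02, -0.03, 0], [0, 0, 0], [0, 0, 0], [0, 0, 0], [0, 0, 0], [0, 0, 0], [0, 0, 0]], "rotation": [[0, 0, 0], [0, 0, 0], [0, 0, 0], [0, 0, 0], [0, 0, 0], [0, 0, 0], [0, 0, 0]], "gripper": 1}}

```text
clock: 19.4
position: [0.4618, 0.1022, 0.0465]
tool_rot: [2.346, 1.567, 0.777]
force: [0.6, -0.4, -1.1]
grip_width: 0.0221
```

Call:
{"name": "arm_command", "arguments": {"delta_pos": [[-0.5, 0, 0], [-1, 0, 0], [-1, 0, 0], [-1, 0, 0], [-0.9, 0.3, 0], [-0.5, 0.8, 0], [0, 1, 0], [0, 1, 0], [0, 0.9, 0], [0, 0.5, 0]], "rotation": [[0, 0, 0], [0, 0, 0], [0, 0, 0], [0, 0, 0], [0, 0, 0], [0, 0, 0], [0, 0, 0], [0, 0, 0], [0, 0, 0], [0, 0, 0]]}}

```text
clock: 20.4
position: [0.5987, 0.1013, 0.2003]
tool_rot: [2.178, 1.569, 0.61]
force: [-0.9, 0.2, -1.1]
grip_width: 0.0221
```

Call:
{"name": "arm_command", "arguments": {"delta_pos": [[0, 0.2, 0], [0, 0, 0], [0, 0, 0]], "rotation": [[0, 0, 0], [0, 0, 0], [0, 0, 0]]}}

```text
clock: 20.7
position: [0.6048, 0.1013, 0.1994]
tool_rot: [-2.99, 1.57, 1.725]
force: [-1.1, 0.2, -1.0]
grip_width: 0.022
```

```bash
python3 -c "
from h import *
c=optics.camera_params('wrist')
im=save('wrist','pics/w9.png')
cv2.imwrite('pics/w9c.png',cv2.resize(im[100:330,210:430,::-1],None,fx=2.6,fy=2.6))
togo([.6075,.104,.19])
J=dict(brj=(.6075,.104,.098,.045),belly=(.6075,.104,.06,.049))
for k,(x,y,z,r) in J.items(): print(k,np.round(w2pix('wrist',(x,y,z),c)),[np.round((np.array(w2pix('wrist',(x+a*r,y+b*r,z),c))-[210,100])*2.6) for a,b in((1,0),(-1,0),(0,1),(0,-1))])"
```

```text
t 20.75 pos [0.6048 0.1013 0.1994] F [-0.8 -0.7 -0.4] w 0.022 q [ 0.06  0.59 -0.47  1.66  0.31  0.97 -0.52]
shift [ 0.31  0.09 -0.09]
turn [ 0.02 -0.01  0.  ]
brj [325. 200.] [array([447., 261.]), array([150., 260.]), array([300., 110.]), array([298., 396.])]
belly [325. 188.] [array([438., 229.]), array([157., 228.]), array([299.,  86.]), array([297., 359.])]
```

View pics/w9c.png

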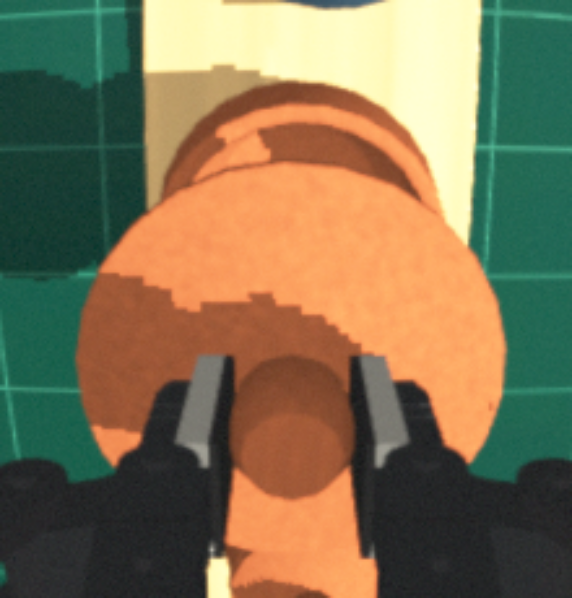

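Rim apex at v≈102 against 110 predicted, so the jar centre is about (0.6077, 0.1055). Lowering.

Call:
{"name": "arm_command", "arguments": {"delta_pos": [[0, 0.1, -0.14], [0.2, 0, 0], [0.5, 0, 0], [0.6, 0, 0], [0.5, 0, 0], [0.3, 0, 0], [0.1, 0, 0], [0, 0, 0]], "rotation": [[0, 0, 0], [0, 0, 0], [0, 0, 0], [0, 0, 0], [0, 0, 0], [0, 0, 0], [0, 0, 0], [0, 0, 0]]}}

```text
clock: 21.55
position: [0.6054, 0.1061, 0.1274]
tool_rot: [-1.786, 1.569, 2.93]
force: [0.4, -0.8, -0.5]
grip_width: 0.0222
```

```bash
python3 -c "
from h import *
togo([.6077,.1055,.1275])"
```

```text
t 21.55 pos [0.6054 0.1061 0.1274] F [ 0.4 -0.8 -0.5] w 0.0222 q [ 0.03  0.68 -0.44  1.71  0.37  0.84 -0.57]
shift [-0.    0.08  0.02]
turn [ 0.04 -0.    0.02]
```

Call:
{"name": "arm_command", "arguments": {"delta_pos": [[0, 0.05, 0], [0, 0, 0], [0.05, 0, 0], [0, 0, 0]], "rotation": [[0, 0, 0], [0, 0, 0], [0, 0, 0], [0, 0, 0]]}}

```text
clock: 21.95
position: [0.6079, 0.1063, 0.1276]
tool_rot: [2.351, 1.57, 0.784]
force: [-0.2, 0.0, -1.3]
grip_width: 0.0221
```

Call:
{"name": "arm_command", "arguments": {"delta_pos": [[0.04, 0, 0], [0, 0, 0]], "rotation": [[0, 0, 0], [0, 0, 0]]}}

```text
clock: 22.15
position: [0.6084, 0.1064, 0.1274]
tool_rot: [1.949, 1.568, 0.382]
force: [-0.1, -0.3, -0.4]
grip_width: 0.0223
```

Call:
{"name": "arm_command", "arguments": {"delta_pos": [[0, 0, 0], [0, 0, 0], [0, 0, 0], [0, 0, 0], [-0.3, 0, 0], [-0.7, 0, 0], [-0.8, 0, 0], [-0.6, 0, 0], [0, 0, 0]], "rotation": [[0, 0, 0], [0, 0, 0], [0, 0, 0], [0, 0, 0], [0, 0, 0], [0, 0, 0], [0, 0, 0], [0, 0, 0], [0, 0, 0]], "gripper": -0.3}}

```text
clock: 23.05
position: [0.608, 0.1066, 0.2039]
tool_rot: [2.141, 1.568, 0.574]
force: [0.0, -0.7, -0.6]
grip_width: 0.0557
```

```bash
python3 -c "
from h import *
im=save('wrist','pics/w10.png')
lidfit('brown',(.608,.106),.1)
togo([.4503,.2761,.15])"
```

```text
circle 0.6077 0.1093 D 99.3 ellipse [608.  108.7] [91.2 98.5]
t 23.15 pos [0.6072 0.1062 0.2016] F [-0.7  0.7 -0.2] w 0.0554 q [ 0.05  0.59 -0.47  1.65  0.31  0.98 -0.53]
shift [ 1.73 -5.21 -5.68]
turn [ 0.04 -0.01  0.  ]
```

View pics/w10.png

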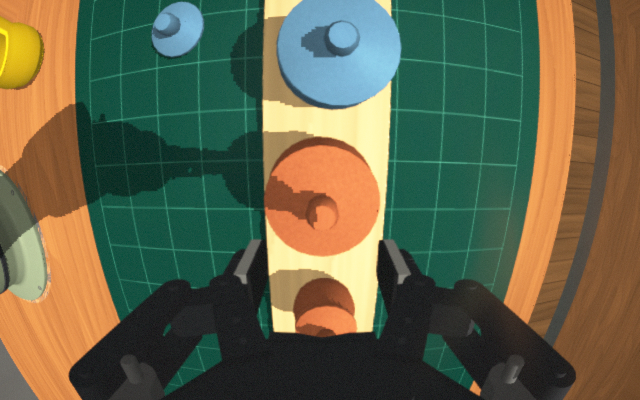

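The large brown lid is seated with its flange at (322,197), and the large blue lid still looks level. Last is the small blue lid.

Call:
{"name": "arm_command", "arguments": {"delta_pos": [[0, -0.6, -0.6], [0, -0.8, -0.9], [0, -0.8, -0.9], [0, -0.8, -0.9], [0.2, -0.8, -0.9], [0.4, -0.7, -0.7], [0.5, -0.4, -0.5], [0.4, -0.2, -0.2], [0.2, 0, 0], [0, 0, 0]], "rotation": [[0, 0, 0], [0, 0, 0], [0, 0, 0], [0, 0, 0], [0, 0, 0], [0, 0, 0], [0, 0, 0], [0, 0, 0], [0, 0, 0], [0, 0, 0]]}}

```text
clock: 24.15
position: [0.4443, 0.2768, 0.1424]
tool_rot: [-1.26, 1.561, -2.827]
force: [-0.2, -0.1, -0.3]
grip_width: 0.0552
```

```bash
python3 -c "
from h import *
lidfit('blue',(.4503,.2761),.0175)
togo([.4503,.2761,.045])"
```

```text
circle 0.451 0.2758 D 65.1 ellipse [451.1 275.8] [63.6 63.9]
t 24.2 pos [0.4446 0.2768 0.1428] F [-0.  -0.1 -0.4] w 0.0554 q [-0.31  0.55 -0.49  1.93  0.36  0.76 -0.99]
shift [3.26 0.22 0.02]
turn [0.03 0.03 0.09]
```

Call:
{"name": "arm_command", "arguments": {"delta_pos": [[0.5, 0.1, 0], [0.7, 0, 0], [0.7, 0, 0], [0.5, 0, 0], [0.2, 0, 0], [0, 0, 0]], "rotation": [[0, 0, 0.09], [0, 0, 0], [0, 0, 0], [0, 0, 0], [0, 0, 0], [0, 0, 0]]}}

```text
clock: 24.8
position: [0.453, 0.2733, 0.0649]
tool_rot: [1.221, 1.565, -0.355]
force: [0.4, -0.3, -0.1]
grip_width: 0.0556
```

```bash
python3 -c "
from h import *
togo([.451,.2758,.045])"
```

```text
t 24.8 pos [0.453  0.2733 0.0649] F [ 0.4 -0.3 -0.1] w 0.0556 q [-0.36  0.67 -0.41  1.97  0.46  0.59 -1.08]
shift [ 0.66 -0.07 -0.08]
turn [-0.05  0.02 -0.05]
```

Call:
{"name": "arm_command", "arguments": {"delta_pos": [[0.1, -0.08, -0.08], [0.3, 0, 0], [0.2, 0, 0], [0.05, 0, 0], [0, 0, 0]], "rotation": [[0, 0, -0.05], [0, 0, 0], [0, 0, 0], [0, 0, 0], [0, 0, 0]]}}

```text
clock: 25.3
position: [0.452, 0.276, 0.0459]
tool_rot: [1.355, 1.569, -0.222]
force: [0.1, -0.7, -0.1]
grip_width: 0.0554
```

```bash
python3 -c "
from h import *
togo([.451,.2758,.045])"
```

```text
t 25.3 pos [0.452  0.276  0.0459] F [ 0.1 -0.7 -0.1] w 0.0554 q [-0.38  0.7  -0.39  1.97  0.48  0.56 -1.1 ]
shift [ 0.03 -0.03  0.01]
turn [-0.06  0.   -0.02]
```

Call:
{"name": "arm_command", "arguments": {"delta_pos": [[0.02, -0.03, 0], [0, 0, 0], [0, 0, 0], [0, 0, 0], [0, 0, 0], [0, 0, 0], [0, 0, 0]], "rotation": [[0, 0, 0], [0, 0, 0], [0, 0, 0], [0, 0, 0], [0, 0, 0], [0, 0, 0], [0, 0, 0]], "gripper": 1}}

```text
clock: 26.0
position: [0.4512, 0.2762, 0.0458]
tool_rot: [1.534, 1.568, -0.042]
force: [-0.8, -1.1, -0.1]
grip_width: 0.0221
```

Call:
{"name": "arm_command", "arguments": {"delta_pos": [[-0.5, 0, 0], [-1, 0, 0], [-1, 0, 0], [-1, 0, 0.2], [-1, 0, 0.5], [-0.6, 0.1, 0.9], [0, 0.2, 1], [0, 0.3, 1], [0, 0.3, 1], [0, 0.3, 1]], "rotation": [[0, 0, 0], [0, 0, 0], [0, 0, 0], [0, 0, 0], [0, 0, 0], [0, 0, 0], [0, 0, 0], [0, 0, 0], [0, 0, 0], [0, 0, 0]]}}

```text
clock: 27.0
position: [0.4848, 0.1073, 0.2153]
tool_rot: [1.896, 1.563, 0.33]
force: [0.5, 0.5, -0.9]
grip_width: 0.022
```

```bash
python3 -c "
from h import *
togo([.603,-.162,.19])"
```

```text
t 27.0 pos [0.4848 0.1073 0.2153] F [ 0.5  0.5 -0.9] w 0.022 q [ 0.07  0.39 -0.52  1.95  0.25  0.86 -0.58]
shift [0.85 3.89 9.  ]
turn [ 0.05 -0.02 -0.07]
```

Call:
{"name": "arm_command", "arguments": {"delta_pos": [[0, 0.4, 1], [0, 0.4, 1], [0, 0.4, 1], [0, 0.4, 1], [0, 0.4, 1], [0, 0.4, 1], [0, 0.4, 1], [0.1, 0.4, 0.9], [0.2, 0.3, 0.6], [0.2, 0.2, 0.3]], "rotation": [[0.05, 0, -0.07], [0, 0, 0], [0, 0, 0], [0, 0, 0], [0, 0, 0], [0, 0, 0], [0, 0, 0], [0, 0, 0], [0, 0, 0], [0, 0, 0]]}}

```text
clock: 28.0
position: [0.5978, -0.1709, 0.2123]
tool_rot: [1.908, 1.563, 0.336]
force: [-0.7, 0.3, 0.3]
grip_width: 0.022
```

```bash
python3 -c "
from h import *
togo([.603,-.162,.17])"
```

```text
t 28.0 pos [ 0.5978 -0.1709  0.2123] F [-0.7  0.3  0.3] w 0.022 q [ 0.47  0.58 -0.42  1.63  0.27  0.99 -0.04]
shift [ 1.41  0.16 -0.29]
turn [-0.02 -0.02 -0.07]
```

Call:
{"name": "arm_command", "arguments": {"delta_pos": [[0.2, 0.2, -0.3], [0.4, 0, 0], [0.4, 0, 0], [0.2, 0, 0], [0, 0, 0], [0, 0, 0]], "rotation": [[0, 0, -0.07], [0, 0, 0], [0, 0, 0], [0, 0, 0], [0, 0, 0], [0, 0, 0]]}}

```text
clock: 28.6
position: [0.6031, -0.1589, 0.174]
tool_rot: [-2.773, 1.566, 1.94]
force: [0.3, -0.1, -1.5]
grip_width: 0.0224
```

```bash
python3 -c "
from h import *
c=optics.camera_params('wrist')
im=save('wrist','pics/w11.png')
cv2.imwrite('pics/w11c.png',cv2.resize(im[100:330,210:430,::-1],None,fx=2.6,fy=2.6))
togo([.603,-.162,.117])
J=dict(bsj=(.603,-.162,.08,.031),belly=(.603,-.162,.05,.035))
for k,(x,y,z,r) in J.items(): print(k,np.round(w2pix('wrist',(x,y,z),c)),[np.round((np.array(w2pix('wrist',(x+a*r,y+b*r,z),c))-[210,100])*2.6) for a,b in((1,0),(-1,0),(0,1),(0,-1))])"
```

```text
t 28.65 pos [ 0.6031 -0.1589  0.1741] F [ 1.4  0.2 -0.1] w 0.022 q [ 0.44  0.63 -0.41  1.65  0.29  0.93 -0.08]
shift [1.9  0.   0.11]
turn [ 0.01 -0.04  0.02]
bsj [322. 211.] [array([396., 288.]), array([185., 288.]), array([290., 184.]), array([290., 384.])]
belly [322. 200.] [array([397., 259.]), array([185., 259.]), array([291., 153.]), array([290., 357.])]
```

View pics/w11c.png

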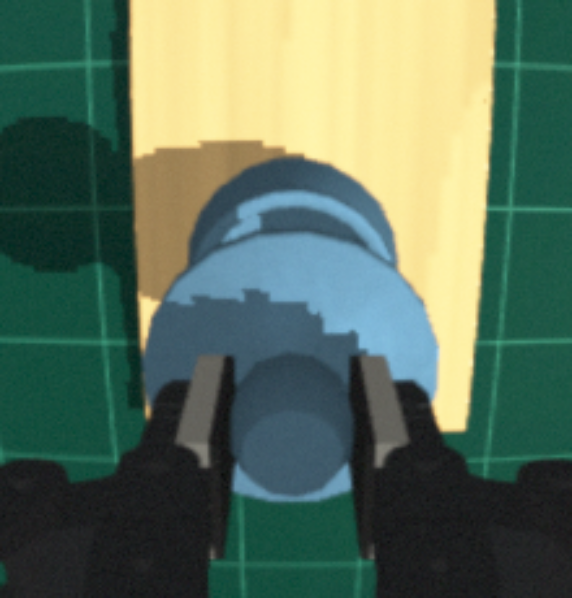

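Rim apex at v≈190 against 184 predicted, and the belly spans u 190–397, so the jar centre is about (0.6037, −0.1633). Lowering.

Call:
{"name": "arm_command", "arguments": {"delta_pos": [[0, 0.02, 0.15], [0.2, 0, 0], [0.4, 0, 0], [0.5, 0, 0], [0.4, 0, 0], [0.1, 0, 0], [0, 0, 0]], "rotation": [[0, -0.04, 0], [0, 0, 0], [0, 0, 0], [0, 0, 0], [0, 0, 0], [0, 0, 0], [0, 0, 0]]}}

```text
clock: 29.35
position: [0.6034, -0.1641, 0.1216]
tool_rot: [-1.458, 1.569, -3.028]
force: [-0.3, -0.1, -1.0]
grip_width: 0.0221
```

```bash
python3 -c "
from h import *
togo([.6037,-.1633,.1108])"
```

```text
t 29.35 pos [ 0.6034 -0.1641  0.1216] F [-0.3 -0.1 -1. ] w 0.0221 q [ 0.43  0.69 -0.39  1.68  0.33  0.83 -0.1 ]
shift [ 0.36  0.01 -0.03]
turn [0.01 0.   0.02]
```

Call:
{"name": "arm_command", "arguments": {"delta_pos": [[0.12, 0, -0.02], [0.12, 0, 0], [0.1, 0, 0], [0, 0, 0]], "rotation": [[0, 0, 0], [0, 0, 0], [0, 0, 0], [0, 0, 0]]}}

```text
clock: 29.75
position: [0.6038, -0.1633, 0.1111]
tool_rot: [-1.177, 1.57, -2.747]
force: [-0.0, -0.5, -0.0]
grip_width: 0.0221
```

Call:
{"name": "arm_command", "arguments": {"delta_pos": [[0.04, 0, 0], [0, 0, 0]], "rotation": [[0, 0, 0], [0, 0, 0]]}}

```text
clock: 29.95
position: [0.6043, -0.1635, 0.1108]
tool_rot: [0.637, 1.57, -0.934]
force: [-0.8, 0.6, -1.0]
grip_width: 0.022
```

Call:
{"name": "arm_command", "arguments": {"delta_pos": [[0.04, 0, 0], [0, 0, 0]], "rotation": [[0, 0, 0], [0, 0, 0]]}}

```text
clock: 30.15
position: [0.605, -0.1636, 0.1108]
tool_rot: [1.036, 1.568, -0.535]
force: [-0.2, 0.9, -0.4]
grip_width: 0.022
```

z holds at 0.1108, so it is seated. Release, retreat and back away for the final check.

Call:
{"name": "arm_command", "arguments": {"delta_pos": [[0, 0, 0], [0, 0, 0], [0, 0, 0], [0, 0, 0], [-0.3, 0, 0], [-0.7, 0, 0], [-1, 0, 0], [-1, 0, 0], [-0.6, 0, 0], [0, 0, 0]], "rotation": [[0, 0, 0], [0, 0, 0], [0, 0, 0], [0, 0, 0], [0, 0, 0], [0, 0, 0], [0, 0, 0], [0, 0, 0], [0, 0, 0], [0, 0, 0]], "gripper": -0.3}}

```text
clock: 31.15
position: [0.6045, -0.1631, 0.2252]
tool_rot: [1.235, 1.569, -0.335]
force: [0.7, 0.1, -0.2]
grip_width: 0.0556
```

Call:
{"name": "arm_command", "arguments": {"delta_pos": [[-0.3, -0.6, 0.5], [-0.3, -0.9, 0.6], [0, -0.9, 0.6], [0, -0.9, 0.6], [0, -0.9, 0.6], [0, -0.9, 0.6], [0, -0.6, 0.4], [0, -0.2, 0], [0, 0, 0], [0, 0, 0]], "rotation": [[0, 0, 0], [0, 0, 0], [0, 0, 0], [0, 0, 0], [0, 0, 0], [0, 0, 0], [0, 0, 0], [0, 0, 0], [0, 0, 0], [0, 0, 0]]}}

```text
clock: 32.15
position: [0.4203, -0.2823, 0.2424]
tool_rot: [2.186, 1.569, 0.618]
force: [-0.0, 0.1, 0.8]
grip_width: 0.0555
```

```bash
python3 -c "
from h import *
st()
a=save('top','pics/t9.png'); b=save('scene','pics/s9.png')
A=cv2.resize(a[100:240,150:460,::-1],(800,361),interpolation=cv2.INTER_CUBIC)
B=cv2.resize(b[180:300,210:460,::-1],(500,239),interpolation=cv2.INTER_CUBIC); B=np.pad(B,((0,0),(0,300),(0,0)))
cv2.imwrite('pics/f.png',np.vstack([A,B]))"
```

```text
t 32.15 pos [ 0.4203 -0.2823  0.2424] F [-0.   0.1  0.8] w 0.0555 q [ 0.82  0.36 -0.43  1.9   0.19  0.92  0.3 ]
```

View pics/f.png

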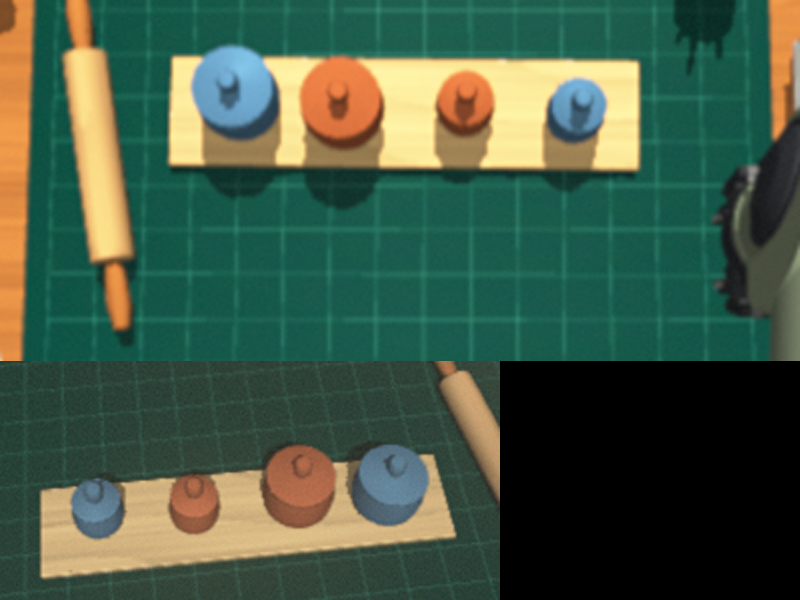

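The top and scene views both show all four lids on their matching jars, knobs upright and flanges level. The jars stand in their places, and the pin has not moved. Handing in.

```bash
python3 -c "
from h import *
print(bot.job_done())"
```

```text
the job is handed in; nothing more can be done
None
```

All four lids are on the jars of matching colour and size, and I handed the job in at about 32 s of the 106 s allowed. I gripped each lid by its knob with 30 N, lowered it until it stopped at the seated height, then released it.

- **Seating:** each lid stopped within about 0.5 mm of the height worked out for a seated flange. The highest contact force I saw in the readings was about 3.5 N.
- **Final pictures:** the top and scene views show all four lids level and centred. The jars, as far as the pictures show, stand where they were on the ware board, and the rolling pin has not moved. The tool box was outside the cropped final pictures, but the arm never went near it.
- **Disagreements:** the top and wrist cameras differed by up to about 2.5 mm on some positions. I used the close wrist view for lid and jar positions, which stays within the 3 mm play. My diameter check on the two seated large lids read 98–99 mm along one axis instead of 92 mm. I took that as the outline merging with the jar below, which has the same colour.

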